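# Restock the analyser's reagent tray, each bottle in its own adapter

### The arm

A 7-joint arm with a two-finger parallel gripper is mounted at the origin on the work surface. World frame = base frame: x ahead of the robot, y to its left, z up, the work surface at z = 0. Lengths are in m, angles in rad, forces in N, time in s.
With the tool pointing down it reaches from about 0.425 to 0.875 m from the base axis. Payload 4.7 kg.
Tool frame: the origin (TCP) lies at the very end of the fingers, on their centre line; the grasp point (between the pads) lies behind it (ctrl.tcp_to_grasp is the z of the grasp point in the tool frame, in m); z points along the fingers, y is the line along which they close (so a half turn about z gives the same grasp; the last joint's range is limited). The gripper opens to 87 mm and grips with 3 to 60 N. Pads are 19 mm wide; open, the fingers measure 117 mm over their backs; the gripper's body (75 mm by 190 mm) begins 51 mm behind the grasp point.
Start: joints at [-1.087, 0.321, -0.07, 1.45, 0.023, 1.371, -0.057], TCP at [0.294, 0.58, 0.223] pointing down, gripper open.
Joint ranges: [-2.86, 2.86], [-0.3, 2.09], [-1.38, 1.24], [0.06, 2.45], [-1.56, 4.7], [0.09, 2.05], [-2.69, 2.69]. Speed limits (rad/s): [2.57, 2.57, 3.14, 3.14, 3.14, 3.14, 3.14].

### API

Orientations are given as a rotation vector (axis times angle).
In Python, from bench import ctrl gives the robot as it stands.
- The arm moves only by the tool step_arm, never from a script. Its argument "targets" is a list of rows, each a list of 7 numbers: the shift along the world's x, y, z in cm, then the turn, a rotation vector about the world's x, y, z in degrees, then the opening, from 0 (shut) to 1 (fully open). A call has exactly 5 rows; each row shifts and turns the commanded pose from where the row before left it; what a row does not reach is not made up. A row lasts 1/12 s, in which the tool goes at most 41.7 mm and 7.16 degrees, less where a joint would pass 70% of its speed; a pose out of reach is approached as far as the arm can. A call with a gripper value outside its range is refused whole. The fingers move at their own pace and stop on an object; "force" is the grip in N (left out, the last holds). Time passes only in rows, so rows that do not move let the fingers close, or fill a call up. It gives the time, the measured TCP pose, the force, the opening and the grip force at its end, in the units of the state.
- ctrl.get_state(): the state, without advancing time (a new reading comes with each control period).
- ctrl.get_image(name): name is "side" or "top" or "wrist"; returns (picture, depth): 384x512x3 uint8, red, green, blue; 384x512 float32, m along the optical axis (not along the pixel's ray), 0 where there is no reading.
- ctrl.camera_params(name): a dict with "intrinsics" (3x3 intrinsics, pixels), "rvec" (rotation vector, rad) and "tvec" (3), from world to camera coordinates, as OpenCV has them; the wrist camera has in their place "hand_eye" (4x4, takes a point from camera to tool coordinates, whose origin is the TCP and whose axes are the flange's). Camera axes: x right, y down, z forward; pixel columns grow to the right and rows downward; lengths in m; the calibration is good to about 2 mm. A picture is of the moment at which its call begins: read the wrist's pose just before it. camera_params takes no time and is no camera call.
- ctrl.close_job(): hands the job in; it is judged then, once.
The state is a dict: "time": time; "joint_positions": joint angles; "qd": joint speeds; "joint_torque": joint torques, N m; "position": TCP position; "tool_rot": TCP orientation; "ft_force": force on the tool from outside, world axes, zero at the start; "torque": the same for the moment, N m; "grip_width": opening from 0.0 (shut) to 1.0 (fully open); "grip_force": force on a finger pad.
Only numpy, scipy, OpenCV 4.12 (cv2) and the standard library are available. Lean on these libraries where they do the work, as an engineer would, in place of code of your own. Each camera call takes 0.05 s, during which the arm holds its last target. There are 200 camera calls.

### The job

Restock the analyser's reagent tray: move all four capped bottles from the blue bottle rack into the grey adapters of the tray, each bottle into the adapter whose well is made for its size, the smallest bottle in the narrowest well and so on up to the largest in the widest. Keep the bottles upright and set each one down on the bottom of its well without dropping it; leave the glass beaker beside the racks alone.

Things in the scene. Friction and masses are not known exactly. Their poses are not given: they have to be found in the camera images.
- bottle_tiny: The smallest of four white plastic reagent bottles with black screw caps: round, 24 mm in diameter, 62 mm high to the top of its cap; the cap is 18 mm in diameter and takes the top 18 mm. Loose, 20 to 210 g. Origin at the centre of its underside, z up along its axis. At the start it stands in one of the four bays of the bottle rack (any one).
- bottle_small: The second smallest of four white plastic reagent bottles with black screw caps: round, 32 mm in diameter, 76 mm high to the top of its cap; the cap is 22 mm in diameter and takes the top 18 mm. Loose, 20 to 210 g. Origin at the centre of its underside, z up along its axis. At the start it stands in one of the four bays of the bottle rack (any one).
- bottle_medium: The second largest of four white plastic reagent bottles with black screw caps: round, 40 mm in diameter, 90 mm high to the top of its cap; the cap is 26 mm in diameter and takes the top 18 mm. Loose, 20 to 210 g. Origin at the centre of its underside, z up along its axis. At the start it stands in one of the four bays of the bottle rack (any one).
- bottle_large: The largest of four white plastic reagent bottles with black screw caps: round, 48 mm in diameter, 104 mm high to the top of its cap; the cap is 30 mm in diameter and takes the top 18 mm. Loose, 20 to 210 g. Origin at the centre of its underside, z up along its axis. At the start it stands in one of the four bays of the bottle rack (any one).
- adapter_tiny: Grey adapter block, 68 x 68 x 34 mm high, with a round well 34 mm wide and 28 mm deep, for the 24 mm bottle (smallest). Fixed in one of the four places (any) of the aluminium reagent tray: the four stand side by side at 70 mm pitch along their own y axis. Origin: centre of the block's underside, 4 mm above the bench; well floor 6 mm and mouth 34 mm above it. z up.
- adapter_small: Grey adapter block, 68 x 68 x 34 mm high, with a round well 42 mm wide and 28 mm deep, for the 32 mm bottle (second smallest). Fixed in one of the four places (any) of the aluminium reagent tray: the four stand side by side at 70 mm pitch along their own y axis. Origin: centre of the block's underside, 4 mm above the bench; well floor 6 mm and mouth 34 mm above it. z up.
- adapter_medium: Grey adapter block, 68 x 68 x 34 mm high, with a round well 50 mm wide and 28 mm deep, for the 40 mm bottle (second largest). Fixed in one of the four places (any) of the aluminium reagent tray: the four stand side by side at 70 mm pitch along their own y axis. Origin: centre of the block's underside, 4 mm above the bench; well floor 6 mm and mouth 34 mm above it. z up.
- adapter_large: Grey adapter block, 68 x 68 x 34 mm high, with a round well 58 mm wide and 28 mm deep, for the 48 mm bottle (largest). Fixed in one of the four places (any) of the aluminium reagent tray: the four stand side by side at 70 mm pitch along their own y axis. Origin: centre of the block's underside, 4 mm above the bench; well floor 6 mm and mouth 34 mm above it. z up.
- bottle_rack: Blue plastic rack, fixed on the bench: four equal square bays in a row at 70 mm pitch along its own y axis (bay centres at y = -105, -35, 35 and 105 mm), each 66 mm clear, one bottle in each. Overall 74 mm by 306 mm, walls 36 mm high and 4 mm thick, floor 4 mm thick. Origin at the centre of the underside, z up.
- beaker: Glass beaker, 68 mm in diameter (73 mm at the rim) and 90 mm high, standing loose on the bench beside the racks; a bystander. Origin at the centre of its underside.
Things that resemble listed ones, but are neither listed nor needed, are in the scene too. What is shaped like the bottle_tiny but red is not meant.

How it is judged:
At the end, for the whole second after the job is handed in: Every bottle stands in the well of its own adapter: within 9 mm of the well's axis, its underside on the well's floor (within 4 mm), upright within 0.1 rad, released and at rest (horizontal distance between bottle_tiny and adapter_tiny below 0.009 m and z of bottle_tiny in the frame of adapter_tiny between 0.002 and 0.01 m and angle between each of bottle_tiny, bottle_small, bottle_medium, bottle_large's own z axis and vertical below 0.1 rad and linear speed of each of bottle_tiny, bottle_small, bottle_medium, bottle_large below 0.02 m/s and horizontal distance between bottle_small and adapter_small below 0.009 m and z of bottle_small in the frame of adapter_small between 0.002 and 0.01 m and horizontal distance between bottle_medium and adapter_medium below 0.009 m and z of bottle_medium in the frame of adapter_medium between 0.002 and 0.01 m and horizontal distance between bottle_large and adapter_large below 0.009 m and z of bottle_large in the frame of adapter_large between 0.002 and 0.01 m); the robot touches nothing.
It fails at once if a bottle is tipped over (more than 40 degrees) (angle between any of bottle_tiny, bottle_small, bottle_medium, bottle_large's own z axis and vertical above 0.7 rad).
It fails at once if a bottle is dropped (moves at over 0.6 m/s free of the fingers) ((contact force between bottle_tiny and the fingers below 0.05 N and linear speed of bottle_tiny above 0.6 m/s) or (contact force between bottle_small and the fingers below 0.05 N and linear speed of bottle_small above 0.6 m/s) or (contact force between bottle_medium and the fingers below 0.05 N and linear speed of bottle_medium above 0.6 m/s) or (contact force between bottle_large and the fingers below 0.05 N and linear speed of bottle_large above 0.6 m/s)).
It fails at once if the beaker is pushed about (more than 30 mm) or knocked over (distance of beaker from where it was at the start of the episode above 0.03 m or angle between beaker's own z axis and vertical above 0.5 rad).
It also fails if it takes over 102 s, if anything falls off the work surface, if the arm or the gripper's body presses on something with over 40 N, if the wrist force passes 120 N, or if a joint passes its speed limit or range.

## Working session

There is one attempt and no reset: what is moved stays moved. The work goes in short steps, Python scripts to look and compute and a tool call to move; the robot and the scene stay as the last step left them, time stands still between calls to the robot, and variables do not carry over. Pictures are saved under pics/ and viewed, at most 14 in all, crops included, and the job is handed in when it is done.

Besides the shell and the picture viewer there is one more tool, called after "Request:" as name(argument=value, ...), one argument or row to a line, values as JSON. step_arm: Moves the arm, as the interface text tells. Its arguments: {"type":"object","properties":{"targets":{"type":"array"},"force":{"type":"number"}},"required":["targets"]}

```bash
ls; mkdir -p pics; python3 - <<'E'
from bench import ctrl
import cv2,numpy as np
s=ctrl.get_state(); print({k:np.round(v,3) for k,v in s.items()}, ctrl.tcp_to_grasp)
for n in("top","side"):
    im,d=ctrl.get_image(n); np.savez(f"pics/{n}0.npz",im=im,d=d); cv2.imwrite(f"pics/{n}0.png",im[:,:,::-1])
    print(n,ctrl.camera_params(n))
print(ctrl.camera_params("wrist"))
E
```

```text
pics
{'time': np.float64(0.0), 'joint_positions': array([-1.087,  0.322, -0.07 ,  1.452,  0.023,  1.371, -0.057]), 'qd': array([ 0.   , -0.   , -0.001,  0.001, -0.002,  0.002, -0.001]), 'joint_torque': array([ 0.0000e+00, -4.9129e+01, -4.0400e-01, -3.1253e+01, -6.4000e-02,
        4.4000e-02,  0.0000e+00]), 'position': array([0.294, 0.579, 0.221]), 'tool_rot': array([-7.310e-01, -3.055e+00,  3.000e-03]), 'ft_force': array([-0.349,  1.336, -0.026]), 'torque': array([0.012, 0.014, 0.029]), 'grip_force': np.float64(0.0), 'grip_width': np.float64(1.006)} -0.0187
top {'intrinsics': array([[394.78653618,   0.        , 259.28054905],
       [  0.        , 394.78653618, 195.61608598],
       [  0.        ,   0.        ,   1.        ]]), 'rvec': array([ 2.17474638, -2.15407428,  0.18463422]), 'tvec': array([0.06646027, 0.51894194, 0.86487245])}
side {'intrinsics': array([[428.58184018,   0.        , 253.57650797],
       [  0.        , 428.58184018, 192.24722377],
       [  0.        ,   0.        ,   1.        ]]), 'rvec': array([ 2.3270066 , -0.86663822,  0.31790757]), 'tvec': array([-0.32729715,  0.33458782,  0.59893365])}
{'intrinsics': array([[329.74233427,   0.        , 261.84475708],
       [  0.        , 329.74233427, 199.36659849],
       [  0.        ,   0.        ,   1.        ]]), 'hand_eye': array([[ 5.26670337e-04, -9.65420476e-01, -2.60697194e-01,
         7.03930159e-02],
       [ 9.99999795e-01,  6.03315835e-04, -2.13977108e-04,
         6.18970007e-04],
       [ 3.63860626e-04, -2.60697027e-01,  9.65420596e-01,
        -1.62984632e-01],
       [ 0.00000000e+00,  0.00000000e+00,  0.00000000e+00,
         1.00000000e+00]])}
```

View pics/top0.png

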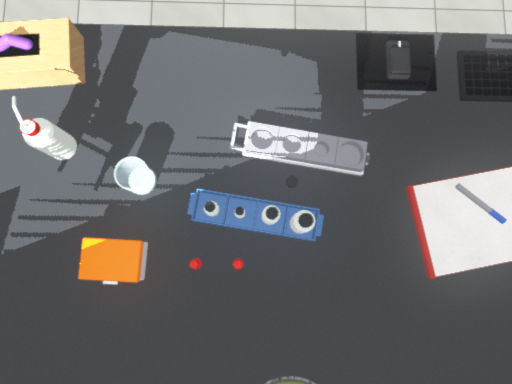

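View pics/side0.png

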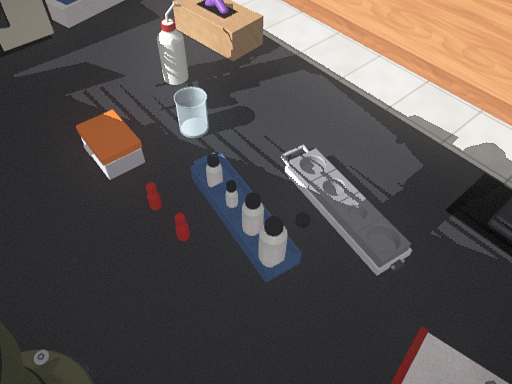

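The top view shows the rack at about (255,215), with the bottles from left to right small (210,208), tiny (239,212), medium (271,215) and large (305,221). The tray is at about (305,147), the beaker at (135,175) and the red decoys at (196,264) and (238,264). Next I'll measure with depth and take an enlarged crop.

```bash
cat > h.py <<'E'
import numpy as np,cv2
from scipy.spatial.transform import Rotation as R
from bench import ctrl
def ext(n,state=None):
    p=ctrl.camera_params(n); K=p["intrinsics"]
    if n!="wrist":
        Rw=R.from_rotvec(p["rvec"]).as_matrix(); return K,Rw.T,-Rw.T@p["tvec"]
    H=p["hand_eye"]; Rt=R.from_rotvec(state["tool_rot"]).as_matrix()
    return K,Rt@H[:3,:3],Rt@H[:3,3]+state["position"]
def world(d,E):
    K,Rc,t=E; v,u=np.indices(d.shape)
    P=np.stack([(u-K[0,2])/K[0,0],(v-K[1,2])/K[1,1],np.ones(d.shape)],-1)*d[...,None]
    return P@Rc.T+t
def ray(uv,z,E):
    K,Rc,t=E; uv=np.atleast_2d(uv)
    r=np.c_[(uv-K[:2,2])/[K[0,0],K[1,1]],np.ones(len(uv))]@Rc.T
    return t+r*((z-t[2])/r[:,2])[:,None]
def proj(P,E):
    K,Rc,t=E; q=(np.atleast_2d(P)-t)@Rc@K.T; return q[:,:2]/q[:,2:]
E
python3 - <<'E'
from h import *
for n in("top","side"):
    f=np.load(f"pics/{n}0.npz"); W=world(f["d"],ext(n)); im=f["im"]
    print(n,"cam",ext(n)[2].round(3))
    hsv=cv2.cvtColor(im,cv2.COLOR_RGB2HSV)
    # bench plane check
    print("z median",np.median(W[...,2][f["d"]>0]).round(4))
    blue=((hsv[...,0]>98)&(hsv[...,0]<125)&(hsv[...,1]>110)&(hsv[...,2]>50)).astype(np.uint8)
    k,l,st,c=cv2.connectedComponentsWithStats(blue); i=1+st[1:,4].argmax()
    m=(l==i)&(abs(W[...,2]-.036)<.006)
    print("rack wall pts",m.sum(), cv2.minAreaRect(W[m][:,:2].astype(np.float32)*1000))
    # caps
    x0=W[m][:,:2].mean(0); near=np.hypot(*(W[...,:2]-x0).transpose(2,0,1))<.17
    caps=(near&(W[...,2]>.05)&(hsv[...,2]<80)&(f["d"]>0)).astype(np.uint8)
    k,l,st,c=cv2.connectedComponentsWithStats(caps)
    for i in range(1,k):
        if st[i,4]>15:
            P=W[l==i]; zt=np.percentile(P[:,2],90)
            Q=P[P[:,2]>zt-.006]; rr=cv2.minEnclosingCircle(Q[:,:2].astype(np.float32)*1000)
            print("cap",c[i].round(),st[i,4],zt.round(4),np.round(rr[0]+(rr[1],),1),Q[:,:2].mean(0).round(4))
E
python3 - <<'E'
import cv2
im=cv2.imread("pics/top0.png")[110:250,180:380]
cv2.imwrite("pics/crop0.png",cv2.resize(im,None,fx=4,fy=4,interpolation=cv2.INTER_CUBIC))
E
```

```text
top cam [0.394 0.1   0.925]
z median 0.0008
rack wall pts 915 ((475.9095458984375, 79.67279052734375), (303.99066162109375, 73.84579467773438), 80.93421936035156)
cap [210. 207.] 43 0.0825 [486.9 179.5   8.2] [0.4858 0.1792]
cap [239. 210.] 27 0.0681 [480.5 115.9   6.1] [0.4806 0.1158]
cap [271. 213.] 80 0.096 [473.4  47.3  10.8] [0.4737 0.0472]
cap [305. 220.] 127 0.1101 [458.4 -23.   13.4] [ 0.4584 -0.0224]
side cam [ 0.165 -0.302  0.678]
z median -0.0001
rack wall pts 917 ((472.11334228515625, 80.33576965332031), (306.6479797363281, 74.5621109008789), 80.97077941894531)
cap [213. 160.] 133 0.0807 [485.4 181.4  12.4] [0.4837 0.1798]
cap [231. 186.] 101 0.0663 [477.  116.6   9.9] [0.4765 0.1156]
cap [252. 201.] 209 0.0946 [471.1  46.2  13.7] [0.47   0.0459]
cap [273. 226.] 304 0.1087 [456.1 -23.6  16.2] [ 0.4544 -0.0243]
```

View pics/crop0.png

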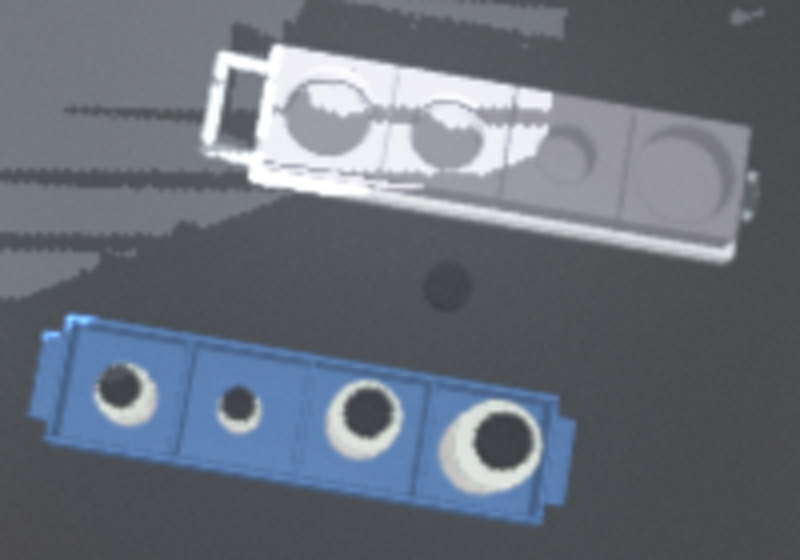

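The crop shows the tray wells from left to right: medium (86 px wide), small (72), tiny (55), large (98). The rack holds small, tiny, medium, large. The cap heights match the stated ones within 2 mm. Next I'll measure the tray.

```bash
python3 - <<'E'
from h import *
s=ctrl.get_state(); M=R.from_rotvec(s["tool_rot"]).as_matrix(); print("tool x",M[:,0].round(3),"y",M[:,1].round(3))
for n in("top","side"):
    f=np.load(f"pics/{n}0.npz"); E=ext(n); W=world(f["d"],E); im=f["im"]
    off=.0018 if n=="top" else 0
    Z=W[...,2]-off
    X,Y=W[...,0],W[...,1]
    reg=(X>.53)&(X<.72)&(Y>-.15)&(Y<.25)&(f["d"]>0)
    m=(reg&(abs(Z-.038)<.0035)).astype(np.uint8)
    k,l,st,c=cv2.connectedComponentsWithStats(m); i=1+st[1:,4].argmax()
    m=cv2.morphologyEx((l==i).astype(np.uint8),cv2.MORPH_OPEN,np.ones((5,5)))
    P=W[m>0]; rect=cv2.minAreaRect(P[:,:2].astype(np.float32)*1000); print(n,m.sum(),"tray",np.round(rect[0],1),np.round(rect[1],1),round(rect[2],2))
    # wells: holes of the top mask, rim cast onto z=.038
    mf=(l==i).astype(np.uint8)
    cs,h=cv2.findContours(mf,cv2.RETR_CCOMP,cv2.CHAIN_APPROX_NONE)
    for q,hh in zip(cs,h[0]):
        if hh[3]>=0 and len(q)>25:
            p=ray(q[:,0].astype(float),.038+off,E)[:,:2].astype(np.float32)*1000
            e=cv2.fitEllipse(p); print(" well",np.round(e[0],1),np.round(e[1],1))
    t=(X>.4)&(X<.65)&(Y>.28)&(Y<.5)&(Z>.08)&(Z<.1)&(f["d"]>0); print(" beaker rim?",t.sum(),W[t].mean(0).round(3) if t.sum() else "")
f=np.load("pics/top0.npz");W=world(f["d"],ext("top")); print("dark disc",W[182,292],"beaker px",W[175,130],W[183,142])
hi=(W[...,2]>.12)&(f["d"]>0);print("tall px",hi.sum(), W[hi].min(0).round(2),W[hi].max(0).round(2))
E
```

```text
tool x [-0.892  0.453 -0.   ] y [ 0.453  0.892 -0.002]
top 569 tray [640.2 -26.5] [160.1  66.4] 80.62
 well [631.2 -71.7] [37.1 37.5]
 well [642.1  -2.7] [44.4 46. ]
 well [653.5  66.4] [53.2 53.5]
 beaker rim? 259 [0.559 0.353 0.089]
side 1888 tray [637.4 -13.3] [232.7  70. ] 80.69
 well [626.4 -71.2] [35.1 36.2]
 well [637.3  -2.5] [43.  43.9]
 well [648.2  66.3] [50.8 51.7]
 beaker rim? 304 [0.556 0.351 0.086]
dark disc [ 0.55392784 -0.00562203  0.01665902] beaker px [0.56755749 0.3741618  0.00572778] [0.53512729 0.32348948 0.08760425]
tall px 723 [0.61 0.51 0.12] [0.69 0.56 0.18]
```

Tray wells (x, y), averaging the two views: medium (0.651, 0.066), small (0.6395, -0.0025), tiny (0.629, -0.0715). Extrapolating puts large at (0.618, -0.140). Diameters, 70 mm pitch and heights all agree with the task, and both racks have a yaw of about -9°. I'll move above them for a close wrist check.

Request:
step_arm(
  targets=[
    [1.3, -2.7, 0.6, 0, 0, -3.6, 1],
    [1.3, -2.7, 0.6, 0, 0, -3.6, 1],
    [1.3, -2.7, 0.6, 0, 0, -3.6, 1],
    [1.3, -2.7, 0.6, 0, 0, -3.6, 1],
    [1.3, -2.7, 0.6, 0, 0, -3.6, 1],
  ],
)

```text
time: 0.52
position: [0.3596, 0.443, 0.2523]
tool_rot: [-1.204, -2.901, 0.001]
ft_force: [0.3, 1.1, 0.1]
grip_width: 1.0
grip_force: 0.0
```

Request:
step_arm(
  targets=[
    [1.3, -2.7, 0.4, 0, 0, -3.6, 1],
    [1.3, -2.7, 0.4, 0, 0, -3.6, 1],
    [1.3, -2.7, 0.4, 0, 0, -3.6, 1],
    [1.3, -2.7, 0.4, 0, 0, -3.6, 1],
    [1.3, -2.7, 0.4, 0, 0, -3.6, 1],
  ],
)

```text
time: 0.93
position: [0.4245, 0.308, 0.2724]
tool_rot: [-1.644, -2.677, 0.001]
ft_force: [0.2, 1.0, -0.5]
grip_width: 1.0
grip_force: 0.0
```

Request:
step_arm(
  targets=[
    [1.3, -2.7, 0.4, 0, 0, -3.6, 1],
    [1.3, -2.7, 0.4, 0, 0, -3.6, 1],
    [1.3, -2.7, 0.4, 0, 0, -3.6, 1],
    [1.3, -2.7, 0.4, 0, 0, -3.6, 1],
    [1.3, -2.7, 0.4, 0, 0, -3.6, 1],
  ],
)

```text
time: 1.35
position: [0.4894, 0.1731, 0.2925]
tool_rot: [-2.042, -2.387, 0.001]
ft_force: [-0.1, -0.1, 0.0]
grip_width: 1.003
grip_force: 0.0
```

Request:
step_arm(
  targets=[
    [1.3, -2.7, 0.4, 0, 0, -3.6, 1],
    [1.3, -2.7, 0.4, 0, 0, -3.6, 1],
    [1.3, -2.7, 0.4, 0, 0, -3.6, 1],
    [1.3, -2.7, 0.4, 0, 0, -3.6, 1],
    [0, 0, 0, 0, 0, 0, 1],
  ],
)

```text
time: 1.77
position: [0.5433, 0.0588, 0.3092]
tool_rot: [2.332, 2.098, -0.001]
ft_force: [-0.5, -0.6, 0.1]
grip_width: 1.003
grip_force: 0.0
```

```bash
python3 - <<'E'
from h import *
s=ctrl.get_state(); print(s["position"],R.from_rotvec(s["tool_rot"]).as_matrix()[:,1].round(3))
im,d=ctrl.get_image("wrist"); np.savez("pics/w0.npz",im=im,d=d,p=s["position"],r=s["tool_rot"]); cv2.imwrite("pics/w0.png",im[:,:,::-1])
E=ext("wrist",s); W=world(d,E); print("cam",E[2].round(3)); X,Y,Z=W.transpose(2,0,1)
G=[(.651,.066,.010),(.6395,-.0025,.010),(.629,-.0715,.010),(.618,-.14,.010)]
ok=d>0
reg=(X>.53)&(X<.72)&(Y>-.2)&(Y<.15)&ok
m=(reg&(abs(Z-.038)<.005)).astype(np.uint8); k,l,st,c=cv2.connectedComponentsWithStats(m); i=1+st[1:,4].argmax()
print("tray top z",np.median(Z[l==i]).round(4),st[i,4])
cs,h=cv2.findContours((l==i).astype(np.uint8),cv2.RETR_CCOMP,cv2.CHAIN_APPROX_NONE)
for q,hh in zip(cs,h[0]):
    if hh[3]>=0 and len(q)>25:
        e=cv2.fitEllipse(ray(q[:,0].astype(float),np.median(Z[l==i]),E)[:,:2].astype(np.float32)*1000); print(" well",np.round(e[0],1),np.round(e[1],1))
hsv=cv2.cvtColor(im,cv2.COLOR_RGB2HSV)
caps=((hsv[...,2]<80)&(Z>.055)&(X>.4)&(X<.56)&ok).astype(np.uint8)
k,l,st,c=cv2.connectedComponentsWithStats(caps)
for i in range(1,k):
    if st[i,4]>20:
        P=W[l==i]; zt=np.percentile(P[:,2],90); Q=P[P[:,2]>zt-.006]; print("cap",c[i].round(),zt.round(4),np.round(cv2.minEnclosingCircle(Q[:,:2].astype(np.float32)*1000)[0],1),cv2.minEnclosingCircle(Q[:,:2].astype(np.float32)*1000)[1])
E
```

```text
[0.54334802 0.05878211 0.30920083] [ 0.994 -0.105  0.003]
cam [0.552 0.13  0.472]
tray top z 0.0386 4468
 well [629.8 -70.2] [32.8 34.4]
 well [640.9  -1.7] [41.  42.4]
 well [652.6  31.3] [ 3.  25.4]
 well [652.   66.9] [49.2 50.2]
cap [199.  70.] 0.0818 [488.6 179.9] 11.094438552856445
cap [204. 127.] 0.0678 [481.2 116.6] 8.622546195983887
cap [204. 188.] 0.0958 [474.2  47.2] 12.61327075958252
cap [161. 249.] 0.3426 [495.9  73. ] 6.283472537994385
cap [118. 325.] 0.42 [526.6  86.5] 33.565120697021484
cap [198. 248.] 0.1098 [458.2 -23.1] 15.388019561767578
cap [180. 378.] 0.4252 [529.1  85.8] 30.981584548950195
```

View pics/w0.png

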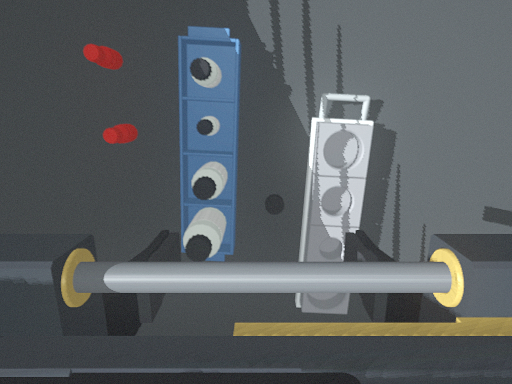

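The wrist view agrees with the fixed cameras within about 2 mm: the caps are at columns of about 200, rows 70 to 250, and the wells at (342,150), (337,200) and (330,245). Starting with the large bottle.

Request:
step_arm(
  targets=[
    [-1.7, -1.6, -2, 0, 0, -3, 1],
    [-1.7, -1.6, -2, 0, 0, 0, 1],
    [-1.7, -1.6, -2, 0, 0, 0, 1],
    [-1.7, -1.7, -2, 0, 0, 0, 1],
    [-1.7, -1.7, -2, 0, 0, 0, 1],
  ],
)

```text
time: 2.23
position: [0.4549, -0.0148, 0.2072]
tool_rot: [-2.373, -2.057, 0.0]
ft_force: [0.3, -0.0, -0.4]
grip_width: 1.002
grip_force: 0.0
```

Request:
step_arm(
  targets=[
    [0, 0, -2, 0, 0, 0, 1],
    [0, 0, -2, 0, 0, 0, 1],
    [0, 0, -2, 0, 0, 0, 1],
    [0, 0, 0, 0, 0, 0, 1],
    [0, 0, 0, 0, 0, 0, 1],
  ],
)

```text
time: 2.65
position: [0.4552, -0.0146, 0.1479]
tool_rot: [-2.374, -2.056, 0.003]
ft_force: [-0.2, -0.7, 1.0]
grip_width: 1.001
grip_force: 0.0
```

Request:
step_arm(
  targets=[
    [0.3, -0.8, -2, 0, 0, 0, 1],
    [0, 0, -2.5, 0, 0, 0, 1],
    [0, 0, -2.5, 0, 0, 0, 1],
    [0, 0, -1.8, 0, 0, 0, 1],
    [0, 0, 0, 0, 0, 0, 1],
  ],
)

```text
time: 3.07
position: [0.4575, -0.0229, 0.0587]
tool_rot: [-2.374, -2.054, 0.006]
ft_force: [-1.0, 0.4, 1.0]
grip_width: 0.998
grip_force: 0.0
```

Request:
step_arm(
  targets=[
    [0, 0, 0, 0, 0, 0, 0.4],
    [0, 0, 0, 0, 0, 0, 0.4],
    [0, 0, 0, 0, 0, 0, 0.4],
    [0, 0, 0, 0, 0, 0, 0.4],
    [0, 0, 0, 0, 0, 0, 0.4],
  ],
  force=25,
)

```text
time: 3.48
position: [0.4602, -0.0232, 0.0617]
tool_rot: [2.376, 2.054, 0.003]
ft_force: [0.7, 0.0, 0.0]
grip_width: 0.708
grip_force: 0.0
```

Request:
step_arm(
  targets=[
    [0, 0, 0, 0, 0, 0, 0.4],
    [0, 0, 0, 0, 0, 0, 0.4],
    [0, 0, 0, 0, 0, 0, 0.4],
    [0, 0, 0, 0, 0, 0, 0.4],
    [0, 0, 0, 0, 0, 0, 0.4],
  ],
)

```text
time: 3.9
position: [0.4592, -0.0234, 0.0608]
tool_rot: [-2.376, -2.054, 0.0]
ft_force: [-2.7, -0.6, 4.4]
grip_width: 0.546
grip_force: 25.0
```

Request:
step_arm(
  targets=[
    [0, 0, 0.8, 0, 0, 0, 0.4],
    [0, 0, 1.6, 0, 0, 0, 0.4],
    [0, 0, 1.6, 0, 0, 0, 0.4],
    [0, 0, 1.6, 0, 0, 0, 0.4],
    [0, 0, 0.8, 0, 0, 0, 0.4],
  ],
)

```text
time: 4.32
position: [0.4603, -0.0236, 0.1264]
tool_rot: [2.376, 2.053, 0.003]
ft_force: [0.9, 0.2, -1.1]
grip_width: 0.542
grip_force: 25.0
```

Request:
step_arm(
  targets=[
    [0.8, -0.6, 0, 0, 0, 0, 0.4],
    [1.6, -1.2, 0, 0, 0, 0, 0.4],
    [2, -1.5, 0, 0, 0, 0, 0.4],
    [2, -1.5, 0, 0, 0, 0, 0.4],
    [2, -1.4, 0, 0, 0, 0, 0.4],
  ],
)

```text
time: 4.73
position: [0.544, -0.0868, 0.1234]
tool_rot: [2.376, 2.055, -0.002]
ft_force: [0.5, -0.4, -1.1]
grip_width: 0.542
grip_force: 25.0
```

Request:
step_arm(
  targets=[
    [2, -1.5, 0, 0, 0, 0, 0.4],
    [2, -1.5, 0, 0, 0, 0, 0.4],
    [1.6, -1.2, 0, 0, 0, 0, 0.4],
    [1.2, -0.8, 0, 0, 0, 0, 0.4],
    [0.7, -0.5, 0, 0, 0, 0, 0.4],
  ],
)

```text
time: 5.15
position: [0.6191, -0.1425, 0.1228]
tool_rot: [2.377, 2.053, -0.004]
ft_force: [0.1, 0.9, -2.2]
grip_width: 0.544
grip_force: 25.0
```

Request:
step_arm(
  targets=[
    [0, 0, 0, 0, 0, 0, 0.4],
    [0, 0, 0, 0, 0, 0, 0.4],
    [0, 0, 0, 0, 0, 0, 0.4],
    [0, 0, 0, 0, 0, 0, 0.4],
    [0, 0, 0, 0, 0, 0, 0.4],
  ],
)

```text
time: 5.57
position: [0.6179, -0.1396, 0.1247]
tool_rot: [-2.375, -2.055, -0.001]
ft_force: [0.7, 0.4, -1.4]
grip_width: 0.544
grip_force: 25.0
```

Request:
step_arm(
  targets=[
    [0, 0, -1, 0, 0, 0, 0.4],
    [0, 0, -1.7, 0, 0, 0, 0.4],
    [0, 0, -1.7, 0, 0, 0, 0.4],
    [0, 0, -0.7, 0, 0, 0, 0.4],
    [0, 0, -0.3, 0, 0, 0, 0.4],
  ],
)

```text
time: 5.98
position: [0.6168, -0.1398, 0.0686]
tool_rot: [-2.375, -2.053, 0.003]
ft_force: [0.5, -0.8, -0.9]
grip_width: 0.545
grip_force: 25.0
```

Request:
step_arm(
  targets=[
    [0, 0, -0.1, 0, 0, 0, 0.4],
    [0, 0, -0.1, 0, 0, 0, 0.4],
    [0, 0, -0.1, 0, 0, 0, 0.4],
    [0, 0, -0.1, 0, 0, 0, 0.4],
    [0, 0, 0, 0, 0, 0, 0.4],
  ],
)

```text
time: 6.4
position: [0.6186, -0.1405, 0.067]
tool_rot: [2.376, 2.054, 0.001]
ft_force: [-0.6, 0.4, -2.1]
grip_width: 0.548
grip_force: 25.0
```

Request:
step_arm(
  targets=[
    [0, 0, -0.1, 0, 0, 0, 0.4],
    [0, 0, 0, 0, 0, 0, 0.4],
    [0, 0, -0.1, 0, 0, 0, 0.4],
    [0, 0, 0, 0, 0, 0, 0.4],
    [0, 0, 0, 0, 0, 0, 0.4],
  ],
)

```text
time: 6.82
position: [0.6187, -0.1406, 0.0668]
tool_rot: [2.377, 2.054, 0.002]
ft_force: [-4.2, 0.2, 10.7]
grip_width: 0.544
grip_force: 25.0
```

Request:
step_arm(
  targets=[
    [0, 0, 0, 0, 0, 0, 0.9],
    [0, 0, 0, 0, 0, 0, 0.9],
    [0, 0, 0, 0, 0, 0, 0.9],
    [0, 0, 0, 0, 0, 0, 0.9],
    [0, 0, 0, 0, 0, 0, 0.9],
  ],
)

```text
time: 7.23
position: [0.6183, -0.1404, 0.0644]
tool_rot: [2.376, 2.055, -0.0]
ft_force: [-0.2, -0.2, 0.7]
grip_width: 0.831
grip_force: 0.0
```

Request:
step_arm(
  targets=[
    [0, 0, 1, 0, 0, 0, 0.9],
    [0, 0, 2, 0, 0, 0, 0.9],
    [0, 0, 2.5, 0, 0, 0, 0.9],
    [0, 0, 2.5, 0, 0, 0, 0.9],
    [0, 0, 1, 0, 0, 0, 0.9],
  ],
)

```text
time: 7.65
position: [0.6202, -0.1412, 0.159]
tool_rot: [2.374, 2.051, 0.006]
ft_force: [1.5, 0.3, 1.1]
grip_width: 0.9
grip_force: 0.0
```

Request:
step_arm(
  targets=[
    [-1.2, 1.5, 0, 0, 0, 0, 0.9],
    [-1.6, 2.1, 0, 0, 0, 0, 0.9],
    [-1.6, 2.1, 0, 0, 0, 0, 0.9],
    [-1.6, 2.1, 0, 0, 0, 0, 0.9],
    [-1.6, 2.1, 0, 0, 0, 0, 0.9],
  ],
)

```text
time: 8.07
position: [0.5413, -0.0406, 0.1543]
tool_rot: [-2.377, -2.054, 0.0]
ft_force: [0.3, -0.5, -0.5]
grip_width: 0.898
grip_force: 0.0
```

Request:
step_arm(
  targets=[
    [-1.6, 2.1, 0, 0, 0, 0, 0.9],
    [-1.6, 2.1, 0, 0, 0, 0, 0.9],
    [-1.6, 2.1, 0, 0, 0, 0, 0.9],
    [-1.2, 1.5, 0, 0, 0, 0, 0.9],
    [-0.9, 1.0, 0, 0, 0, 0, 0.9],
  ],
)

```text
time: 8.48
position: [0.4719, 0.0486, 0.1544]
tool_rot: [-2.374, -2.057, -0.0]
ft_force: [0.4, 0.6, -0.4]
grip_width: 0.898
grip_force: 0.0
```

Request:
step_arm(
  targets=[
    [0, 0, 0, 0, 0, 0, 0.9],
    [0, 0, 0, 0, 0, 0, 0.9],
    [0, 0, 0, 0, 0, 0, 0.9],
    [0, 0, 0, 0, 0, 0, 0.9],
    [0, 0, 0, 0, 0, 0, 0.9],
  ],
)

```text
time: 8.9
position: [0.4738, 0.0455, 0.1545]
tool_rot: [2.378, 2.052, -0.0]
ft_force: [0.5, -0.3, -1.1]
grip_width: 0.9
grip_force: 0.0
```

```bash
cat >> h.py <<'E'
def caps(n="side"):
    im,d=ctrl.get_image(n); W=world(d,ext(n)); hsv=cv2.cvtColor(im,cv2.COLOR_RGB2HSV)
    m=((hsv[...,2]<80)&(W[...,2]>.055)&(W[...,2]<.125)&(W[...,0]>.57)&(W[...,0]<.7)&(abs(W[...,1]+.04)<.15)&(d>0)).astype(np.uint8)
    k,l,st,c=cv2.connectedComponentsWithStats(m)
    for i in range(1,k):
        if st[i,4]>20:
            P=W[l==i]; zt=np.percentile(P[:,2],90); Q=P[P[:,2]>zt-.006]; (x,y),r=cv2.minEnclosingCircle(Q[:,:2].astype(np.float32)*1000); print(n,"cap",c[i].round(),zt.round(4),round(x,1),round(y,1),round(r,1))
    return im
E
python3 -c "
from h import *
caps('side');caps('top')"
```

```text
side cap [393. 216.] 0.1145 614.8 -140.0 15.7
```

Request:
step_arm(
  targets=[
    [0, 0.1, -1.5, 0, 0, 0, 0.9],
    [0, 0, -2.5, 0, 0, 0, 0.9],
    [0, 0, -3, 0, 0, 0, 0.9],
    [0, 0, -2, 0, 0, 0, 0.9],
    [0, 0, -1.2, 0, 0, 0, 0.9],
  ],
)

```text
time: 9.42
position: [0.4717, 0.0469, 0.0501]
tool_rot: [-2.376, -2.053, 0.005]
ft_force: [0.1, 0.1, -0.5]
grip_width: 0.9
grip_force: 0.0
```

Request:
step_arm(
  targets=[
    [0, 0, 0, 0, 0, 0, 0.3],
    [0, 0, 0, 0, 0, 0, 0.3],
    [0, 0, 0, 0, 0, 0, 0.3],
    [0, 0, 0, 0, 0, 0, 0.3],
    [0, 0, 0, 0, 0, 0, 0.3],
  ],
)

```text
time: 9.83
position: [0.4743, 0.0478, 0.0537]
tool_rot: [2.376, 2.054, 0.003]
ft_force: [-0.3, -0.5, 0.4]
grip_width: 0.609
grip_force: 0.0
```

Request:
step_arm(
  targets=[
    [0, 0, 0, 0, 0, 0, 0.3],
    [0, 0, 0, 0, 0, 0, 0.3],
    [0, 0, 0, 0, 0, 0, 0.3],
    [0, 0, 0, 0, 0, 0, 0.3],
    [0, 0, 0, 0, 0, 0, 0.3],
  ],
)

```text
time: 10.25
position: [0.4737, 0.0477, 0.0531]
tool_rot: [2.376, 2.054, 0.001]
ft_force: [-1.3, 0.9, 5.4]
grip_width: 0.443
grip_force: 25.0
```

Request:
step_arm(
  targets=[
    [0, 0, 0.8, 0, 0, 0, 0.3],
    [0, 0, 1.6, 0, 0, 0, 0.3],
    [0, 0, 1.6, 0, 0, 0, 0.3],
    [0, 0, 1.6, 0, 0, 0, 0.3],
    [0, 0, 0.8, 0, 0, 0, 0.3],
  ],
)

```text
time: 10.67
position: [0.4741, 0.0476, 0.1184]
tool_rot: [2.376, 2.054, 0.003]
ft_force: [-0.2, 0.4, -0.8]
grip_width: 0.445
grip_force: 25.0
```

Request:
step_arm(
  targets=[
    [1, 0.1, 0, 0, 0, 0, 0.3],
    [1.8, 0.2, 0, 0, 0, 0, 0.3],
    [2.2, 0.2, 0, 0, 0, 0, 0.3],
    [2.2, 0.3, 0, 0, 0, 0, 0.3],
    [2.2, 0.2, 0, 0, 0, 0, 0.3],
  ],
)

```text
time: 11.08
position: [0.5683, 0.058, 0.1153]
tool_rot: [-2.376, -2.055, 0.002]
ft_force: [-0.2, 0.5, -0.6]
grip_width: 0.451
grip_force: 25.0
```

Request:
step_arm(
  targets=[
    [2.2, 0.2, 0, 0, 0, 0, 0.3],
    [2.2, 0.3, 0, 0, 0, 0, 0.3],
    [1.8, 0.2, 0, 0, 0, 0, 0.3],
    [1.2, 0.1, 0, 0, 0, 0, 0.3],
    [0.9, 0.1, 0, 0, 0, 0, 0.3],
  ],
)

```text
time: 11.5
position: [0.6513, 0.0666, 0.1146]
tool_rot: [2.376, 2.055, -0.003]
ft_force: [0.6, 0.2, -1.0]
grip_width: 0.45
grip_force: 25.0
```

Request:
step_arm(
  targets=[
    [0, 0, 0, 0, 0, 0, 0.3],
    [0, 0, 0, 0, 0, 0, 0.3],
    [0, 0, 0, 0, 0, 0, 0.3],
    [0, 0, 0, 0, 0, 0, 0.3],
    [0, 0, 0, 0, 0, 0, 0.3],
  ],
)

```text
time: 11.92
position: [0.6498, 0.0666, 0.1168]
tool_rot: [-2.377, -2.054, -0.0]
ft_force: [0.3, 0.3, -0.6]
grip_width: 0.45
grip_force: 25.0
```

Request:
step_arm(
  targets=[
    [0, 0, -1, 0, 0, 0, 0.3],
    [0, 0, -1.7, 0, 0, 0, 0.3],
    [0, 0, -1.7, 0, 0, 0, 0.3],
    [0, 0, -0.7, 0, 0, 0, 0.3],
    [0, 0, -0.3, 0, 0, 0, 0.3],
  ],
)

```text
time: 12.33
position: [0.6488, 0.0666, 0.0606]
tool_rot: [-2.375, -2.054, 0.004]
ft_force: [-0.2, 0.6, -0.4]
grip_width: 0.449
grip_force: 25.0
```

Request:
step_arm(
  targets=[
    [0, 0, -0.1, 0, 0, 0, 0.3],
    [0, 0, -0.1, 0, 0, 0, 0.3],
    [0, 0, -0.1, 0, 0, 0, 0.3],
    [0, 0, -0.1, 0, 0, 0, 0.3],
    [0, 0, 0, 0, 0, 0, 0.3],
  ],
)

```text
time: 12.75
position: [0.6508, 0.0666, 0.0593]
tool_rot: [2.376, 2.054, 0.002]
ft_force: [0.5, 0.1, -0.4]
grip_width: 0.451
grip_force: 25.0
```

Request:
step_arm(
  targets=[
    [0, 0, -0.1, 0, 0, 0, 0.3],
    [0, 0, 0, 0, 0, 0, 0.3],
    [0, 0, -0.1, 0, 0, 0, 0.3],
    [0, 0, 0, 0, 0, 0, 0.3],
    [0, 0, 0, 0, 0, 0, 0.3],
  ],
)

```text
time: 13.17
position: [0.651, 0.0666, 0.0592]
tool_rot: [2.377, 2.054, 0.003]
ft_force: [-3.5, 1.2, 9.7]
grip_width: 0.447
grip_force: 25.0
```

Request:
step_arm(
  targets=[
    [0, 0, 0, 0, 0, 0, 0.8],
    [0, 0, 0, 0, 0, 0, 0.8],
    [0, 0, 0, 0, 0, 0, 0.8],
    [0, 0, 0, 0, 0, 0, 0.8],
    [0, 0, 0, 0, 0, 0, 0.8],
  ],
)

```text
time: 13.58
position: [0.6501, 0.0666, 0.0563]
tool_rot: [-2.377, -2.055, 0.001]
ft_force: [-0.2, -0.0, -0.1]
grip_width: 0.734
grip_force: 0.0
```

Request:
step_arm(
  targets=[
    [0, 0, 1, 0, 0, 0, 0.8],
    [0, 0, 2, 0, 0, 0, 0.8],
    [0, 0, 2.5, 0, 0, 0, 0.8],
    [0, 0, 2.5, 0, 0, 0, 0.8],
    [0, 0, 1, 0, 0, 0, 0.8],
  ],
)

```text
time: 14.0
position: [0.6524, 0.0665, 0.1511]
tool_rot: [2.375, 2.052, 0.008]
ft_force: [0.4, 0.6, 0.4]
grip_width: 0.802
grip_force: 0.0
```

Request:
step_arm(
  targets=[
    [-1.2, 0.8, 0, 0, 0, 0, 0.8],
    [-2, 1.4, 0, 0, 0, 0, 0.8],
    [-2, 1.4, 0, 0, 0, 0, 0.8],
    [-2, 1.4, 0, 0, 0, 0, 0.8],
    [-2, 1.4, 0, 0, 0, 0, 0.8],
  ],
)

```text
time: 14.42
position: [0.5571, 0.131, 0.1463]
tool_rot: [-2.377, -2.054, 0.001]
ft_force: [-0.0, 1.6, 0.9]
grip_width: 0.799
grip_force: 0.0
```

Request:
step_arm(
  targets=[
    [-2, 1.4, 0, 0, 0, 0, 0.8],
    [-2, 1.4, 0, 0, 0, 0, 0.8],
    [-1.6, 1.1, 0, 0, 0, 0, 0.8],
    [-1, 0.7, 0, 0, 0, 0, 0.8],
    [-0.6, 0.3, 0, 0, 0, 0, 0.8],
  ],
)

```text
time: 14.83
position: [0.4846, 0.1811, 0.1465]
tool_rot: [-2.373, -2.057, 0.0]
ft_force: [0.1, -0.3, 0.8]
grip_width: 0.801
grip_force: 0.0
```

Request:
step_arm(
  targets=[
    [0, 0, 0, 0, 0, 0, 0.8],
    [0, 0, 0, 0, 0, 0, 0.8],
    [0, 0, 0, 0, 0, 0, 0.8],
    [0, 0, 0, 0, 0, 0, 0.8],
    [0, 0, 0, 0, 0, 0, 0.8],
  ],
)

```text
time: 15.25
position: [0.4869, 0.1788, 0.1465]
tool_rot: [2.378, 2.052, -0.0]
ft_force: [0.4, -0.6, 0.7]
grip_width: 0.797
grip_force: 0.0
```

```bash
python3 -c "
from h import *
caps('side');caps('top')"
```

```text
side cap [315. 146.] 0.1004 648.1 66.5 14.2
side cap [393. 216.] 0.1142 614.1 -140.3 15.5
top cap [360. 146.] 0.1162 617.9 -140.0 16.0
```

Request:
step_arm(
  targets=[
    [0, 0.1, -1.5, 0, 0, 0, 0.8],
    [0, 0, -2.7, 0, 0, 0, 0.8],
    [0, 0, -3, 0, 0, 0, 0.8],
    [0, 0, -2, 0, 0, 0, 0.8],
    [0, 0, -1, 0, 0, 0, 0.8],
  ],
)

```text
time: 15.77
position: [0.4845, 0.1795, 0.0417]
tool_rot: [-2.377, -2.054, 0.007]
ft_force: [-0.3, -0.0, 0.5]
grip_width: 0.801
grip_force: 0.0
```

Request:
step_arm(
  targets=[
    [0, 0, 0, 0, 0, 0, 0.2],
    [0, 0, 0, 0, 0, 0, 0.2],
    [0, 0, 0, 0, 0, 0, 0.2],
    [0, 0, 0, 0, 0, 0, 0.2],
    [0, 0, 0, 0, 0, 0, 0.2],
  ],
)

```text
time: 16.18
position: [0.4873, 0.1811, 0.0459]
tool_rot: [2.376, 2.054, 0.004]
ft_force: [0.8, 0.2, 0.3]
grip_width: 0.509
grip_force: 0.0
```

Request:
step_arm(
  targets=[
    [0, 0, 0, 0, 0, 0, 0.2],
    [0, 0, 0, 0, 0, 0, 0.2],
    [0, 0, 0, 0, 0, 0, 0.2],
    [0, 0, 0, 0, 0, 0, 0.2],
    [0, 0, 0, 0, 0, 0, 0.2],
  ],
)

```text
time: 16.6
position: [0.4868, 0.1808, 0.0451]
tool_rot: [2.376, 2.054, 0.002]
ft_force: [0.4, 0.2, 3.8]
grip_width: 0.352
grip_force: 25.0
```

Request:
step_arm(
  targets=[
    [0, 0, 0.9, 0, 0, 0, 0.2],
    [0, 0, 1.7, 0, 0, 0, 0.2],
    [0, 0, 1.8, 0, 0, 0, 0.2],
    [0, 0, 1.7, 0, 0, 0, 0.2],
    [0, 0, 0.9, 0, 0, 0, 0.2],
  ],
)

```text
time: 17.02
position: [0.487, 0.1808, 0.1167]
tool_rot: [2.376, 2.054, 0.003]
ft_force: [1.0, 0.1, -0.7]
grip_width: 0.349
grip_force: 25.0
```

Request:
step_arm(
  targets=[
    [0.7, -1, 0, 0, 0, 0, 0.2],
    [1.3, -2, 0, 0, 0, 0, 0.2],
    [1.5, -2.5, 0, 0, 0, 0, 0.2],
    [1.5, -2.5, 0, 0, 0, 0, 0.2],
    [1.5, -2.5, 0, 0, 0, 0, 0.2],
  ],
)

```text
time: 17.43
position: [0.5513, 0.0747, 0.1145]
tool_rot: [-2.375, -2.055, 0.001]
ft_force: [0.6, 0.1, -1.0]
grip_width: 0.352
grip_force: 25.0
```

Request:
step_arm(
  targets=[
    [2.2, -2.2, 0, 0, 0, 0, 0.2],
    [2.2, -2, 0, 0, 0, 0, 0.2],
    [2, -1.7, 0, 0, 0, 0, 0.2],
    [1.5, -1.2, 0, 0, 0, 0, 0.2],
    [0.9, -0.6, 0, 0, 0, 0, 0.2],
  ],
)

```text
time: 17.85
position: [0.6402, -0.0043, 0.1142]
tool_rot: [2.379, 2.05, -0.002]
ft_force: [-0.5, 1.0, 0.2]
grip_width: 0.354
grip_force: 25.0
```

Request:
step_arm(
  targets=[
    [0, 0, 0, 0, 0, 0, 0.2],
    [0, 0, 0, 0, 0, 0, 0.2],
    [0, 0, 0, 0, 0, 0, 0.2],
    [0, 0, 0, 0, 0, 0, 0.2],
    [0, 0, 0, 0, 0, 0, 0.2],
  ],
)

```text
time: 18.27
position: [0.6387, -0.0, 0.1147]
tool_rot: [-2.374, -2.056, -0.001]
ft_force: [-0.8, -0.5, 0.2]
grip_width: 0.353
grip_force: 25.0
```

Request:
step_arm(
  targets=[
    [0.1, -0.2, -1, 0, 0, 0, 0.2],
    [0, 0, -1.9, 0, 0, 0, 0.2],
    [0, 0, -1.9, 0, 0, 0, 0.2],
    [0, 0, -0.8, 0, 0, 0, 0.2],
    [0, 0, -0.3, 0, 0, 0, 0.2],
  ],
)

```text
time: 18.68
position: [0.6385, -0.0031, 0.0532]
tool_rot: [-2.375, -2.053, 0.005]
ft_force: [-0.7, -0.0, -0.2]
grip_width: 0.351
grip_force: 25.0
```

Request:
step_arm(
  targets=[
    [0, 0, -0.1, 0, 0, 0, 0.2],
    [0, 0, -0.1, 0, 0, 0, 0.2],
    [0, 0, -0.1, 0, 0, 0, 0.2],
    [0, 0, -0.1, 0, 0, 0, 0.2],
    [0, 0, 0, 0, 0, 0, 0.2],
  ],
)

```text
time: 19.1
position: [0.6407, -0.0034, 0.0521]
tool_rot: [2.376, 2.054, 0.001]
ft_force: [-0.4, 0.2, -0.0]
grip_width: 0.351
grip_force: 25.0
```

Request:
step_arm(
  targets=[
    [0, 0, -0.1, 0, 0, 0, 0.2],
    [0, 0, 0, 0, 0, 0, 0.2],
    [0, 0, 0, 0, 0, 0, 0.2],
    [0, 0, 0, 0, 0, 0, 0.2],
    [0, 0, 0, 0, 0, 0, 0.2],
  ],
)

```text
time: 19.52
position: [0.6408, -0.0034, 0.0512]
tool_rot: [2.376, 2.054, 0.002]
ft_force: [-0.6, 0.8, 3.5]
grip_width: 0.354
grip_force: 25.0
```

Request:
step_arm(
  targets=[
    [0, 0, -0.1, 0, 0, 0, 0.2],
    [0, 0, 0, 0, 0, 0, 0.7],
    [0, 0, 0, 0, 0, 0, 0.7],
    [0, 0, 0, 0, 0, 0, 0.7],
    [0, 0, 0, 0, 0, 0, 0.7],
  ],
)

```text
time: 19.93
position: [0.6398, -0.0034, 0.049]
tool_rot: [-2.376, -2.054, 0.001]
ft_force: [-1.2, 0.6, 0.5]
grip_width: 0.57
grip_force: 0.0
```

Request:
step_arm(
  targets=[
    [0, 0, 0, 0, 0, 0, 0.7],
    [0, 0, 2, 0, 0, 0, 0.7],
    [0, 0, 2.5, 0, 0, 0, 0.7],
    [0, 0, 2.5, 0, 0, 0, 0.7],
    [0, 0, 2, 0, 0, 0, 0.7],
  ],
)

```text
time: 20.35
position: [0.6405, -0.0036, 0.1411]
tool_rot: [2.376, 2.054, 0.001]
ft_force: [0.7, 0.2, -0.4]
grip_width: 0.698
grip_force: 0.0
```

Request:
step_arm(
  targets=[
    [-1.2, 0.8, 0, 0, 0, 0, 0.7],
    [-2, 1.5, 0, 0, 0, 0, 0.7],
    [-2, 1.5, 0, 0, 0, 0, 0.7],
    [-2, 1.5, 0, 0, 0, 0, 0.7],
    [-2, 1.5, 0, 0, 0, 0, 0.7],
  ],
)

```text
time: 20.77
position: [0.5471, 0.0651, 0.1393]
tool_rot: [-2.377, -2.054, 0.001]
ft_force: [0.3, 0.5, 0.3]
grip_width: 0.699
grip_force: 0.0
```

Request:
step_arm(
  targets=[
    [-2, 1.5, 0, 0, 0, 0, 0.7],
    [-2, 1.5, 0, 0, 0, 0, 0.7],
    [-1.4, 1.1, 0, 0, 0, 0, 0.7],
    [-0.9, 0.7, 0, 0, 0, 0, 0.7],
    [-0.5, 0.3, 0, 0, 0, 0, 0.7],
  ],
)

```text
time: 21.18
position: [0.4788, 0.117, 0.1394]
tool_rot: [-2.373, -2.057, 0.0]
ft_force: [-0.1, 0.8, 0.4]
grip_width: 0.7
grip_force: 0.0
```

Request:
step_arm(
  targets=[
    [0, 0, 0, 0, 0, 0, 0.7],
    [0, 0, 0, 0, 0, 0, 0.7],
    [0, 0, 0, 0, 0, 0, 0.7],
    [0, 0, 0, 0, 0, 0, 0.7],
    [0, 0, 0, 0, 0, 0, 0.7],
  ],
)

```text
time: 21.6
position: [0.4808, 0.1148, 0.1395]
tool_rot: [2.378, 2.052, -0.0]
ft_force: [0.8, 0.1, -0.4]
grip_width: 0.697
grip_force: 0.0
```

```bash
python3 -c "
from h import *
caps('side');caps('top')"
```

```text
side cap [315. 146.] 0.1004 648.8 65.5 14.8
side cap [337. 173.] 0.086 638.4 -3.2 11.3
side cap [393. 216.] 0.1143 614.5 -140.5 15.7
top cap [362. 146.] 0.1164 617.6 -141.1 15.6
```

Request:
step_arm(
  targets=[
    [0, 0.1, -1.5, 0, 0, 0, 0.7],
    [0, 0, -2.5, 0, 0, 0, 0.7],
    [0, 0, -2.5, 0, 0, 0, 0.7],
    [0, 0, -1.5, 0, 0, 0, 0.7],
    [0, 0, -1, 0, 0, 0, 0.7],
  ],
)

```text
time: 22.12
position: [0.4792, 0.116, 0.0476]
tool_rot: [-2.377, -2.054, 0.004]
ft_force: [-0.5, -0.6, -0.0]
grip_width: 0.702
grip_force: 0.0
```

Request:
step_arm(
  targets=[
    [0, 0, 0, 0, 0, 0, 0.4],
    [0, 0, 0, 0, 0, 0, 0.1],
    [0, 0, 0, 0, 0, 0, 0.1],
    [0, 0, 0, 0, 0, 0, 0.1],
    [0, 0, 0, 0, 0, 0, 0.1],
  ],
)

```text
time: 22.53
position: [0.4812, 0.1169, 0.0507]
tool_rot: [2.376, 2.054, 0.003]
ft_force: [0.8, 0.8, 0.0]
grip_width: 0.408
grip_force: 0.0
```

Request:
step_arm(
  targets=[
    [0, 0, 0, 0, 0, 0, 0.1],
    [0, 0, 0, 0, 0, 0, 0.1],
    [0, 0, 0, 0, 0, 0, 0.1],
    [0, 0, 0, 0, 0, 0, 0.1],
    [0, 0, 0, 0, 0, 0, 0.1],
  ],
)

```text
time: 22.95
position: [0.4805, 0.1167, 0.0499]
tool_rot: [2.377, 2.055, 0.001]
ft_force: [-0.4, 0.7, 1.9]
grip_width: 0.197
grip_force: 25.0
```

Request:
step_arm(
  targets=[
    [0, 0, 0.8, 0, 0, 0, 0.1],
    [0, 0, 1.7, 0, 0, 0, 0.1],
    [0, 0, 2, 0, 0, 0, 0.1],
    [0, 0, 1.7, 0, 0, 0, 0.1],
    [0, 0, 0.8, 0, 0, 0, 0.1],
  ],
)

```text
time: 23.37
position: [0.4815, 0.1169, 0.1221]
tool_rot: [2.376, 2.054, 0.005]
ft_force: [0.8, 0.7, 0.0]
grip_width: 0.199
grip_force: 25.0
```

Request:
step_arm(
  targets=[
    [0.7, -1.2, 0, 0, 0, 0, 0.1],
    [1.2, -2.2, 0, 0, 0, 0, 0.1],
    [1.4, -2.5, 0, 0, 0, 0, 0.1],
    [1.5, -2.5, 0, 0, 0, 0, 0.1],
    [1.5, -2.5, 0, 0, 0, 0, 0.1],
  ],
)

```text
time: 23.78
position: [0.5435, 0.0066, 0.1195]
tool_rot: [-2.376, -2.055, 0.0]
ft_force: [-0.1, -0.4, -0.5]
grip_width: 0.197
grip_force: 25.0
```

Request:
step_arm(
  targets=[
    [2, -2.3, 0, 0, 0, 0, 0.1],
    [2.2, -2.1, 0, 0, 0, 0, 0.1],
    [2, -1.7, 0, 0, 0, 0, 0.1],
    [1.4, -1.2, 0, 0, 0, 0, 0.1],
    [0.9, -0.6, 0, 0, 0, 0, 0.1],
  ],
)

```text
time: 24.2
position: [0.6292, -0.0742, 0.1191]
tool_rot: [2.378, 2.051, -0.002]
ft_force: [-0.5, -0.4, 0.2]
grip_width: 0.197
grip_force: 25.0
```

Request:
step_arm(
  targets=[
    [0, 0, 0, 0, 0, 0, 0.1],
    [0, 0, 0, 0, 0, 0, 0.1],
    [0, 0, 0, 0, 0, 0, 0.1],
    [0, 0, 0, 0, 0, 0, 0.1],
    [0, 0, 0, 0, 0, 0, 0.1],
  ],
)

```text
time: 24.62
position: [0.6278, -0.0704, 0.1196]
tool_rot: [-2.375, -2.056, -0.001]
ft_force: [-0.1, -0.8, 0.6]
grip_width: 0.196
grip_force: 25.0
```

Request:
step_arm(
  targets=[
    [0.1, -0.1, -1, 0, 0, 0, 0.1],
    [0, 0, -1.9, 0, 0, 0, 0.1],
    [0, 0, -1.9, 0, 0, 0, 0.1],
    [0, 0, -0.8, 0, 0, 0, 0.1],
    [0, 0, -0.3, 0, 0, 0, 0.1],
  ],
)

```text
time: 25.03
position: [0.6276, -0.0719, 0.0583]
tool_rot: [-2.374, -2.053, 0.004]
ft_force: [-0.8, -0.6, 0.1]
grip_width: 0.199
grip_force: 25.0
```

Request:
step_arm(
  targets=[
    [0, 0, -0.1, 0, 0, 0, 0.1],
    [0, 0, -0.1, 0, 0, 0, 0.1],
    [0, 0, -0.1, 0, 0, 0, 0.1],
    [0, 0, -0.1, 0, 0, 0, 0.1],
    [0, 0, 0, 0, 0, 0, 0.1],
  ],
)

```text
time: 25.45
position: [0.6297, -0.0724, 0.0571]
tool_rot: [2.376, 2.054, 0.001]
ft_force: [-0.9, 0.4, -0.3]
grip_width: 0.196
grip_force: 25.0
```

Request:
step_arm(
  targets=[
    [0, 0, -0.1, 0, 0, 0, 0.1],
    [0, 0, 0, 0, 0, 0, 0.1],
    [0, 0, 0, 0, 0, 0, 0.1],
    [0, 0, 0, 0, 0, 0, 0.1],
    [0, 0, 0, 0, 0, 0, 0.1],
  ],
)

```text
time: 25.87
position: [0.6296, -0.0725, 0.056]
tool_rot: [2.376, 2.054, 0.001]
ft_force: [-1.1, 0.2, 0.8]
grip_width: 0.199
grip_force: 25.0
```

Request:
step_arm(
  targets=[
    [0, 0, -0.1, 0, 0, 0, 0.1],
    [0, 0, 0, 0, 0, 0, 0.1],
    [0, 0, 0, 0, 0, 0, 0.1],
    [0, 0, 0, 0, 0, 0, 0.1],
    [0, 0, 0, 0, 0, 0, 0.1],
  ],
)

```text
time: 26.28
position: [0.6299, -0.0725, 0.0559]
tool_rot: [2.376, 2.054, 0.002]
ft_force: [-1.6, 0.3, 7.1]
grip_width: 0.199
grip_force: 25.0
```

In contact with the well floor; release, retreat up and away, then check.

Request:
step_arm(
  targets=[
    [0, 0, 0, 0, 0, 0, 0.5],
    [0, 0, 0, 0, 0, 0, 0.5],
    [0, 0, 0, 0, 0, 0, 0.5],
    [0, 0, 0, 0, 0, 0, 0.5],
    [0, 0, 0, 0, 0, 0, 0.5],
  ],
)

```text
time: 26.7
position: [0.629, -0.0723, 0.0542]
tool_rot: [-2.376, -2.054, 0.001]
ft_force: [-0.3, -1.0, -0.1]
grip_width: 0.465
grip_force: 0.0
```

Request:
step_arm(
  targets=[
    [0, 0, 1, 0, 0, 0, 0.5],
    [0, 0, 2.5, 0, 0, 0, 0.5],
    [0, 0, 3, 0, 0, 0, 0.5],
    [0, 0, 3, 0, 0, 0, 0.5],
    [0, 0, 2, 0, 0, 0, 0.5],
  ],
)

```text
time: 27.12
position: [0.6304, -0.0729, 0.1734]
tool_rot: [2.375, 2.052, 0.004]
ft_force: [0.2, -0.2, 0.7]
grip_width: 0.497
grip_force: 0.0
```

Request:
step_arm(
  targets=[
    [-1.5, 2.5, 1, 0, 0, 0, 0.5],
    [-2, 3.5, 1, 0, 0, 0, 0.5],
    [-2, 3.5, 1, 0, 0, 0, 0.5],
    [-2, 3.5, 1, 0, 0, 0, 0.5],
    [-2, 3.5, 1, 0, 0, 0, 0.5],
  ],
)

```text
time: 27.53
position: [0.5332, 0.0936, 0.2209]
tool_rot: [2.377, 2.053, 0.002]
ft_force: [1.6, -0.2, 0.5]
grip_width: 0.501
grip_force: 0.0
```

Request:
step_arm(
  targets=[
    [-2, 3, 1, 0, 0, 0, 0.5],
    [-1, 1.5, 0, 0, 0, 0, 0.5],
    [0, 0, 0, 0, 0, 0, 0.5],
    [0, 0, 0, 0, 0, 0, 0.5],
    [0, 0, 0, 0, 0, 0, 0.5],
  ],
)

```text
time: 27.95
position: [0.5048, 0.1363, 0.2299]
tool_rot: [2.377, 2.052, 0.0]
ft_force: [0.0, -0.5, -0.3]
grip_width: 0.504
grip_force: 0.0
```

```bash
python3 -c "
from h import *
im=caps('side');caps('top');cv2.imwrite('pics/end.png',im[:,:,::-1])"
```

```text
side cap [315. 146.] 0.1004 647.2 65.7 13.3
side cap [338. 173.] 0.0865 638.5 -2.6 11.8
side cap [360. 203.] 0.072 625.8 -72.2 9.5
side cap [393. 216.] 0.1143 615.3 -140.7 16.2
top cap [362. 146.] 0.1165 618.4 -140.1 14.5
```

View pics/end.png

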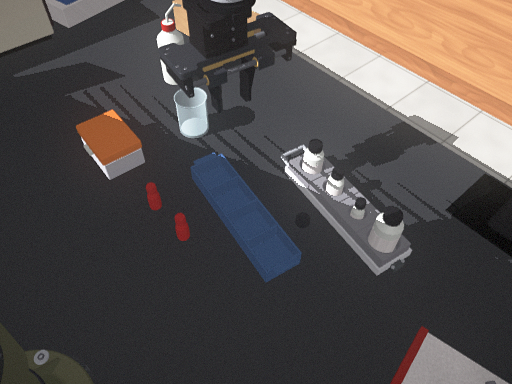

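All four bottles stand upright in their wells (caps at (315,146), (338,173), (360,203) and (393,216)). Cap heights are 100, 86, 72 and 114 mm, as expected. The rack is empty and the beaker hasn't moved.

```bash
python3 -c "
from bench import ctrl
print(ctrl.close_job())"
```

```text
the job is handed in; nothing more can be done
None
```

All four bottles are standing upright in their own adapters, on the well floors by measured cap height; the beaker was not touched, and the job was handed in at about 28 s (the verdict was not shown to me).

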